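# Set the coffee warming plate to its lowest heat and switch it on

### The job

The coffee in the glass carafe is only to be kept warm; more heat would crack the glass. With a fingertip, turn down the knurled heat wheel at the front of the warming plate (its top goes to the left) until it clicks into the lowest heat setting, the first click above off, where its white line stands at the smallest dot; only then press the round power button right down with a fingertip and let it come back up. Leave the carafe and the other things where they stand.

Things in the scene. Friction and masses are not known exactly. Their poses are not given: they have to be found in the camera images.
- wheel_crown (a point): Fixed point at the very top of the heat wheel's rim, midway across its 16 mm width; it does not turn with the wheel. 77 mm above the table, 11 mm above the black control strip at the front of the warming plate, 6 mm above the black shoulders close to both flat sides: only the rim can be touched, from above. Axes: x to the plate's back, y to the left along the strip, z up.
- wheel_axle (a point): Centre of the heat wheel, 32 mm below wheel_crown: a grey knurled disc 64 mm in diameter on edge in a slot of the strip, axle along x (front to back). The grippy rim follows a fingertip that presses on the crown with 6 to 15 N and moves sideways along y.
- heat_wheel (a joint): Wheel angle (rad), one click = 30 degrees = 17 mm of rim: 0 off, 0.524 lowest heat, 1.047 medium, 1.571 full; stops at both ends. Grows as its top goes right (-y), falls as it goes left (+y). A spring roller takes 2 to 4 N along the rim to leave a click; past half-way the wheel snaps into the next when let go, but may balance right at half-way. Starts at medium or full, rarely balanced between.
- index_line (a point): White line across the rim, turning with the wheel. At off, lowest, medium and full it stands 45 degrees left, 15 left, 15 right and 45 right of the crown, level with a short bar, a small, a middle and a large white dot on the strip in front of the wheel.
- power_top (a point): Centre of the top face of the power button: a round bare-metal button 26 mm in diameter in a black collar, upright, on the same strip 115 mm to the left of the wheel, its top 78 mm above the table. The point goes down with the button.
- power (a joint): Depth of the power button in m: 0 up, 0.006 fully down (takes about 5 N), springs back when let go.
- hotplate: The warming plate, fixed: white casing 280 mm front to back, 270 mm wide, 60 mm high, its black control strip (66 mm high) along the front, a dark round plate 160 mm across and 69 mm high behind it. Origin: centre of the underside; x to its back, y to its left.
- carafe: Glass coffee carafe with black lid and handle, 128 mm tall, body 122 mm across, loose on the round plate, its top 197 mm above the table, its glass about 90 mm behind the wheel. Origin: centre of the underside.
- kettle: White jug kettle, 213 mm tall, at the back left. Origin: centre of the underside.
- tea_tin: Blue tea tin, 64 x 90 x 62 mm, at the left side. Origin: centre of the underside.
- glass_left: Drinking glass, 75 mm across and 90 mm tall, on a 9 mm cork mat close in front of the plate's left front corner. Origin: centre of the underside.
- glass_right: Drinking glass, 70 mm across and 98 mm tall, on a 9 mm cork mat at the right front. Origin: centre of the underside.
- jar: Coffee jar with yellow lid, 59 mm across and 105 mm tall, to the right of the plate. Origin: centre of the underside.
- mill: Clear mill or shaker with grey top, 44 mm across and 90 mm tall, to the right of the plate. Origin: centre of the underside.

How it is judged:
By the outcome, as a careful person would: the job done as asked, in the order asked, and still so for the second after the job is handed in, with the robot touching nothing.
It also fails if it takes over 48 s, if anything falls off the work surface, if the arm or the gripper's body presses on something with over 40 N, if the wrist force passes 120 N, or if a joint passes its speed limit or range.

### The arm

A 6-joint arm with a two-finger parallel gripper is mounted at the origin on a cart in front of the work surface, level with it; the furniture and walls round the work are solid. World frame = base frame: x ahead of the robot, y to its left, z up, the work surface at z = 0. Lengths are in m, angles in rad, forces in N, time in s.
With the tool pointing down it reaches from about 0.3 to 0.85 m from the base axis. Payload 5.4 kg.
Tool frame: the origin (TCP) lies midway between the tips of the shut fingers; the grasp point (between the pads) lies 19 mm behind it; z points along the fingers, y is the direction in which the jaws open and shut (so a half turn about z gives the same grasp; the last joint's range is limited). The gripper opens to 85 mm and grips with 20 to 120 N. Pads are 22 mm wide; open, the fingers measure 114 mm over their backs; the gripper's body (76 mm by 85 mm) begins 54 mm behind the grasp point. The pads swing forward as they close: fully open they stand 13 mm farther back than shut.
Start: joints at [-1.337, 0.158, 1.597, -0, 1.386, -0.21], TCP at [0.247, -0.519, 0.231] pointing down, gripper open.
Joint ranges: [-2.91, 2.91], [-0.94, 2.29], [0.18, 2.7], [-1.29, 4.43], [0.17, 2.64], [-3, 3]. Speed limits (rad/s): [2.57, 2.57, 3.14, 3.14, 3.14, 3.14].

### API

Orientations are given as a unit quaternion [w, x, y, z].
In Python, from workcell import manip gives the robot as it stands.
- The arm moves only by the tool jog_arm, never from a script. Its argument "targets" is text: rows parted by semicolons, each of 6 numbers parted by spaces: the shift along the tool's x, y, z normalised to -1 to 1, where 1 is 50 mm, then the turn, a rotation vector about the tool's x, y, z normalised to -1 to 1, where 1 is 5 degrees. A call has 1 to 8 rows; each row shifts and turns the commanded pose from where the row before left it, along the tool's axes as they then stand; what a row does not reach is not made up. A row lasts 1/8 s, in which the tool goes at most 62.5 mm and 10.7 degrees, less where a joint would pass 70% of its speed; a pose out of reach is approached as far as the arm can. A call with a number of a shift or a turn outside -1 to 1 is refused whole. A call with a gripper value outside its range is refused whole. "jaw" is the closure, from -1 (fully open) to 1 (shut), so that 0 is half open, set as the call begins (left out, the last holds). The fingers move at their own pace and stop on an object; the grip force is fixed at half the most. Time passes only in rows, so rows that do not move let the fingers close. It gives the time, the measured TCP pose, the force and the opening at its end, in the units of the state.
- manip.get_state(): the state, without advancing time (a new reading comes with each control period).
- manip.capture(name): name is "scene" or "top" or "wrist"; returns a dict with "img" (480x640x3 uint8, red, green, blue), "depth" (480x640 float32, m along the optical axis (not along the pixel's ray), 0 where there is no reading), "camera_matrix" (3x3 intrinsics, pixels), "k1" (the pictures are not rectified: a ray, as slopes to the right and down, at radius r is drawn at 1 + k1 r^2 times it, then the intrinsics apply), "world_from_camera" (4x4, takes a point from camera to world coordinates); the wrist camera has in their place "tool_from_camera" (4x4, takes a point from camera to tool coordinates, whose origin is the TCP and whose axes are the flange's). Camera axes: x right, y up, looking along -z (the intrinsics and any distortion apply to the point x, -y, -z); pixel columns grow to the right and rows downward; lengths in m; the calibration is good to about 2 mm. A picture is of the moment at which its call begins: read the wrist's pose just before it.
- manip.close_job(): hands the job in, once; it reports no verdict.
The state is a dict: "time_s": time; "joint_pos": joint angles; "joint_vel": joint speeds; "joint_efforts": joint torques, N m; "eef_pos": TCP position; "tcp_rot": TCP orientation; "contact_force": force on the tool from outside, world axes, zero at the start; "ft_torque": the same for the moment, N m; "gripper_width": finger opening in m.
Only numpy, scipy, OpenCV 4.12 (cv2) and the standard library are available. Lean on these libraries where they do the work, as an engineer would, in place of code of your own. Each camera call takes 0.05 s, during which the arm holds its last target.

## Working session

There is one attempt and no reset: what is moved stays moved. The work goes in short steps, Python scripts to look and compute and a tool call to move; the robot and the scene stay as the last step left them, time stands still between calls to the robot, and variables do not carry over. Pictures are saved under pics/ and viewed, and the job is handed in when it is done.

Besides the shell and the picture viewer there is one more tool, called after "Emit:" by a JSON object that holds its "method" and its "body", one argument or row to a line. jog_arm: Moves the arm, as the interface text tells. Scaled input: -1 to 1 covers 50 mm each way for a shift and 5 degrees each way for a turn. Its arguments: {"type":"object","properties":{"targets":{"type":"string"},"jaw":{"type":"number"}},"required":["targets"]}

```bash
mkdir -p pics
cat > h.py <<'E'
import numpy as np, cv2, pickle
from workcell import manip
def cap(n,tag):
    s=manip.get_state(); c=manip.capture(n); c['state']=s
    cv2.imwrite(f'pics/{tag}.png',c['img'][:,:,::-1]); pickle.dump(c,open(f'pics/{tag}.pkl','wb')); return c
def load(tag): return pickle.load(open(f'pics/{tag}.pkl','rb'))
def wfc(c):
    if 'world_from_camera' in c: return np.array(c['world_from_camera'])
    w,x,y,z=c['state']['tcp_rot']; from scipy.spatial.transform import Rotation as R
    T=np.eye(4);T[:3,:3]=R.from_quat([x,y,z,w]).as_matrix();T[:3,3]=c['state']['eef_pos']
    return T@np.array(c['tool_from_camera'])
def ray(c,u,v):
    K=np.array(c['camera_matrix']); k=c['k1']
    p=cv2.undistortPoints(np.array([[[u,v]]],float),K,np.array([k,0,0,0.]))[0,0]
    return p
def pix(c,u,v,z=None):
    p=ray(c,u,v);T=wfc(c)
    d=np.array([p[0],-p[1],-1.])
    if z is None:
        q=c['depth'][int(round(v)),int(round(u))]; return T[:3,:3]@(d*q)+T[:3,3]
    D=T[:3,:3]@d; return T[:3,3]+D*(z-T[2,3])/D[2]
def proj(c,P):
    q=np.linalg.inv(wfc(c))@np.append(P,1); x,y=q[0]/-q[2],-q[1]/-q[2]; f=1+c['k1']*(x*x+y*y);K=np.array(c['camera_matrix'])
    return K[0,0]*x*f+K[0,2],K[1,1]*y*f+K[1,2]
def crop(tag,u0,v0,u1,v1,s,out):
    im=cv2.imread(f'pics/{tag}.png')[v0:v1,u0:u1]; cv2.imwrite(f'pics/{out}.png',cv2.resize(im,None,fx=s,fy=s,interpolation=cv2.INTER_CUBIC))
E
python3 - <<'E'
from h import *
for n in ['scene','top']:
    c=cap(n,n+'0'); print(n,c['camera_matrix'],c['k1'],c['world_from_camera'])
print(manip.get_state())
E
```

```text
scene [[603.99087812   0.         314.78586794]
 [  0.         603.99087812 243.46029825]
 [  0.           0.           1.        ]] -0.20321077775607677 [[-0.45797517  0.54159136 -0.70493797 -0.50248946]
 [-0.88895947 -0.27622248  0.36531109  0.52068103]
 [ 0.00312962  0.7939647   0.60795581  0.968737  ]
 [ 0.          0.          0.          1.        ]]
top [[440.99470079   0.         319.43096637]
 [  0.         440.99470079 245.18189304]
 [  0.           0.           1.        ]] -0.08314571076150312 [[ 0.01954218  0.98019732 -0.19705665  0.30559956]
 [-0.99965445  0.01569011 -0.02109049 -0.03142605]
 [-0.017581    0.19740071  0.98016522  1.28136159]
 [ 0.          0.          0.          1.        ]]
{'time_s': 0.1, 'joint_pos': array([-1.33707314e+00,  1.59009309e-01,  1.59810299e+00,  1.00258576e-05,
        1.38616441e+00, -2.10108939e-01]), 'joint_vel': array([ 0.00252997, -0.00051533, -0.00369564,  0.000816  , -0.00048114,
       -0.00146185]), 'joint_efforts': array([ 6.67627182e-05, -3.96987104e+01, -3.32339430e+01, -3.07945311e-04,
        4.16395051e-03,  1.96718503e-06]), 'eef_pos': array([ 0.24676086, -0.51877405,  0.23040392]), 'tcp_rot': array([-8.42028668e-04,  9.75477374e-01,  2.20098121e-01, -5.01510248e-06]), 'contact_force': array([-0.34716826, -0.40770806,  0.07884123]), 'ft_torque': array([ 0.00136557, -0.05646725,  0.02764921]), 'gripper_width': 0.08557474696050746}
```

View pics/scene0.png

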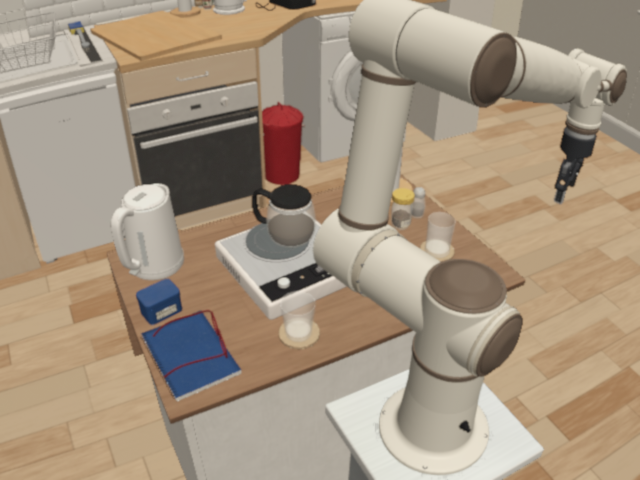

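View pics/top0.png

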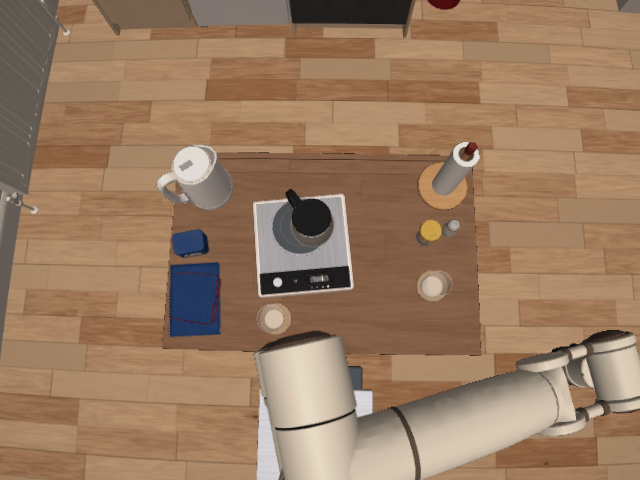

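Run:
```python
from h import *
crop('top0',245,185,365,305,6,'t1')
c=load('top0')
print('btn',pix(c,277.5,282.5,.078),pix(c,277.5,282.5)); print('wheel',pix(c,319,279,.077),pix(c,319,279))
for u,v in [(259,295.5),(352,291)]: print(pix(c,u,v,.066))
```

```text
btn [0.44118925 0.1075521  0.078     ] [0.44151914 0.10789023 0.07507221]
wheel [ 0.45302485 -0.00617931  0.077     ] [ 0.45318465 -0.00615194  0.07569456]
[0.40550745 0.15889264 0.066     ]
[ 0.42267664 -0.09749458  0.066     ]
```

View pics/t1.png

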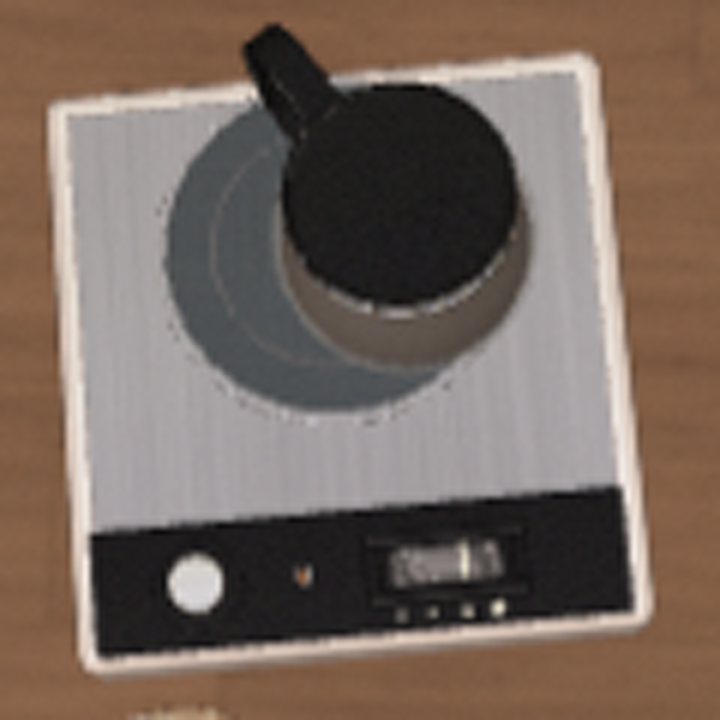

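Run:
```python
from h import *
c=cap('wrist','w0'); print(c['tool_from_camera'],c['camera_matrix'])
```

```text
[[ 2.01928053e-04  9.59408412e-01  2.82020317e-01  7.19490060e-02]
 [ 9.99999898e-01 -3.07834696e-04  3.31221402e-04 -1.05656364e-03]
 [ 4.04592238e-04  2.82020221e-01 -9.59408376e-01 -1.42419226e-01]
 [ 0.00000000e+00  0.00000000e+00  0.00000000e+00  1.00000000e+00]] [[357.91876067   0.         317.92579995]
 [  0.         357.91876067 240.82786992]
 [  0.           0.           1.        ]]
```

Emit:
{"method": "jog_arm", "body": {
  "targets": "0.2 -0.2 0 0 0 0;0.5 -0.45 0 0 0 0;0.74 -0.68 0 0 0 0;0.74 -0.68 0 0 0 0;0.74 -0.68 0 0 0 0;0.74 -0.68 0 0 0 0;0.74 -0.68 0 0 0 0;0.74 -0.68 0 0 0 0",
  "jaw": 1
}}

```text
time_s: 1.15
eef_pos: [0.3776, -0.1929, 0.2312]
tcp_rot: [0.0, 0.975, 0.22, 0.0]
contact_force: [-0.5, -0.2, -0.9]
gripper_width: 0.0004
```

Emit:
{"method": "jog_arm", "body": {
  "targets": "0 0 0 0 0 -1;0 0 0 0 0 -1;0 0 0 0 0 -1;0 0 0 0 0 -1;0 0 0 0 0 -1;0 0 0 0 0 -1;0 0 0 0 0 -1;0 0 0 0 0 -1"
}}

```text
time_s: 2.15
eef_pos: [0.3771, -0.1944, 0.231]
tcp_rot: [-0.0, 0.84, 0.542, 0.0]
contact_force: [-0.1, -0.4, 0.7]
gripper_width: 0.0001
```

Emit:
{"method": "jog_arm", "body": {
  "targets": "0 0 0 0 0 -1;0 0 0 0 0 -1;0 0 0 0 0 -1;0 0 0 0 0 -1;0 0 0 0 0 -1;0 0 0 0 0 -1;0 0 0 0 0 0"
}}

```text
time_s: 3.02
eef_pos: [0.3772, -0.1946, 0.2311]
tcp_rot: [-0.0, 0.673, 0.74, 0.0]
contact_force: [0.4, -0.6, -0.3]
gripper_width: -0.0001
```

Run:
```python
from h import *
c=cap('wrist','w1'); print(c['state']['eef_pos'],c['state']['joint_pos'],c['state']['tcp_rot'],proj(c,[.4535,-.0065,.077]),proj(c,[.441,.1075,.078]),c['state']['contact_force'])
```

```text
[ 0.37718624 -0.19463418  0.23111547] [-7.62863798e-01 -2.52248603e-01  1.99333298e+00  1.33880026e-04
  1.40078150e+00 -8.57053897e-01] [-1.34952105e-04  6.73042220e-01  7.39604047e-01  6.93084276e-05] (np.float64(451.1357631690073), np.float64(-23.82903026494256)) (np.float64(470.8326925827864), np.float64(-250.67629588080695)) [ 0.37339252 -0.6222843  -0.26108663]
```

View pics/w1.png

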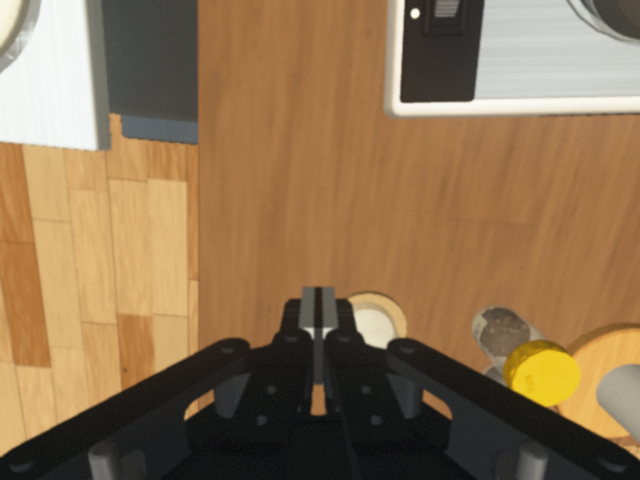

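Emit:
{"method": "jog_arm", "body": {
  "targets": "0.5 0.3 0 0 0 0;0.7 0.45 0.15 0 0 0;0.7 0.45 0.2 0 0 0;0.54 0.38 0.2 0 0 0;0.3 0.2 0.1 0 0 0;0 0 0 0 0 0;0 0 0 0 0 0"
}}

```text
time_s: 3.95
eef_pos: [0.4529, -0.051, 0.199]
tcp_rot: [0.0, 0.673, 0.74, -0.0]
contact_force: [-0.3, -0.2, -0.4]
gripper_width: 0.0003
```

Run:
```python
from h import *
c=cap('wrist','w2'); print(c['state']['eef_pos'],c['state']['tcp_rot'],proj(c,[.4535,-.0065,.077]),proj(c,[.441,.1075,.078]),c['state']['contact_force'])
```

```text
[ 0.45288257 -0.05102215  0.19902279] [ 1.87376115e-04  6.73132277e-01  7.39522066e-01 -1.31138146e-04] (np.float64(324.68060301538026), np.float64(176.28785362318735)) (np.float64(322.98176113606763), np.float64(-6.506408427318121)) [-0.2938571  -0.21392838 -0.35803947]
```

View pics/w2.png

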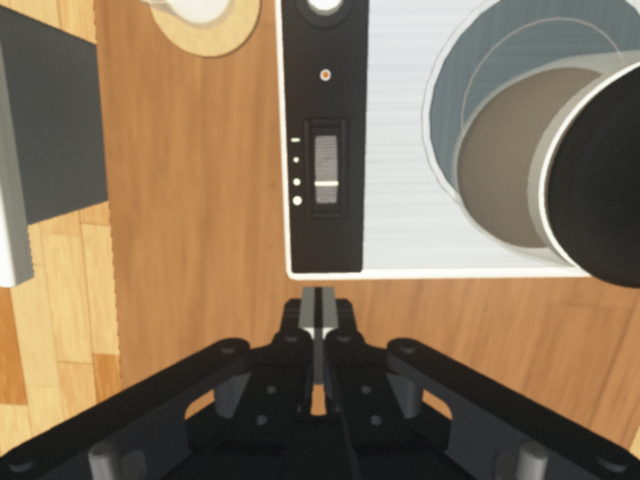

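Run:
```python
from h import *
crop('w2',270,0,390,260,3,'c2'); c=load('w2')
import math
crop('w2',280,110,370,225,6,'c3')
```

```text
(no output)
```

View pics/c3.png

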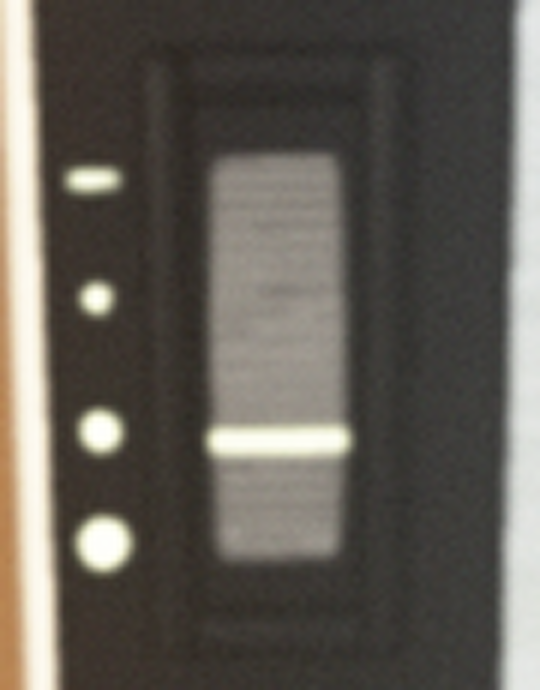

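Run:
```python
from h import *
c=load('w2')
a=pix(c,326,135.8,.066);b=pix(c,326.5,203.3,.066); m=(a+b)/2;print(a,b,m,np.linalg.norm(a-b))
bt=pix(c,324,0,.078);print('btn approx',bt)
yaw=np.radians(5.9); X=np.array([np.cos(yaw),np.sin(yaw),0]);Y=np.array([-np.sin(yaw),np.cos(yaw),0])
ax=np.array([m[0],m[1],.045])
for d in (45,30,15,0,-15,-30,-45):
    t=np.radians(d); P=ax+Y*.032*np.sin(t)+np.array([0,0,.032*np.cos(t)])
    u,v=proj(c,P); print(d,(u-280)*6,(v-110)*6)
# plate edge direction at left front edge and right edge
e1=pix(c,291,276,.066);
for u,v in [(284,30),(288,160),(290,265),(305,275),(360,272),(560,276)]: print(pix(c,u,v,.060))
```

```text
[0.45185056 0.02181029 0.066     ] [ 0.45729155 -0.02821808  0.066     ] [ 0.45457105 -0.0032039   0.066     ] 0.05032336863401768
btn approx [0.44199518 0.10402378 0.078     ]
45 277.4359195292807 176.39451747128805
30 278.4893448429905 233.7886826734084
15 279.22105639140534 300.7742704258957
0 279.56060088773177 371.23467814532705
-15 279.48283488304446 438.68690528963356
-30 279.00987418802356 497.2893873014146
-45 278.2030969831319 542.6172249542676
[0.4158011  0.08912743 0.06      ]
[0.42471544 0.0013573  0.06      ]
[ 0.43241309 -0.08406508  0.06      ]
[ 0.44564991 -0.09182203  0.06      ]
[ 0.49146723 -0.08477596  0.06      ]
[ 0.65874831 -0.07243625  0.06      ]
```

View pics/c2.png

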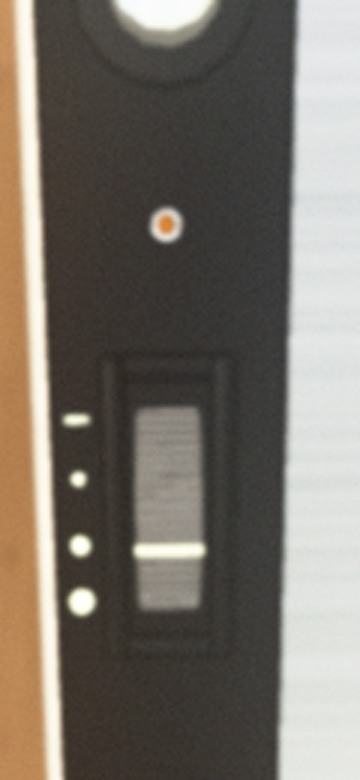

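Emit:
{"method": "jog_arm", "body": {
  "targets": "0.4 0.05 0.5 0 0 0;0.35 0.06 0.7 0 0 0;0 0 0.6 0 0 0;0 0 0.3 0 0 0;0 0 0.1 0 0 0;0 0 0 0 0 0;0 0 0 0 0 0"
}}

```text
time_s: 4.88
eef_pos: [0.456, -0.0131, 0.09]
tcp_rot: [0.001, 0.673, 0.74, 0.0]
contact_force: [1.1, 0.0, -0.2]
gripper_width: 0.0002
```

Run:
```python
from h import *
c=cap('wrist','w3'); s=c['state'];print(s['eef_pos'],s['contact_force'],proj(c,[.454,-.005,.077]))
crop('w3',240,60,400,330,3,'c4')
```

```text
[ 0.45595789 -0.01314708  0.08997713] [ 1.06580537  0.02156189 -0.17851056] (np.float64(315.6527174835701), np.float64(279.565398019427))
```

View pics/c4.png

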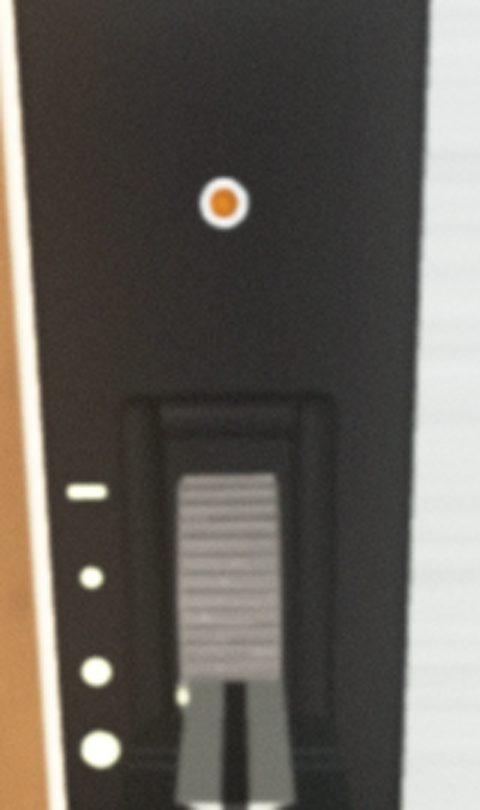

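Emit:
{"method": "jog_arm", "body": {
  "targets": "0 -0.03 0.1 0 0 0;0 0 0.08 0 0 0;0 0 0.04 0 0 0;0 0 0 0 0 0"
}}

```text
time_s: 5.42
eef_pos: [0.4533, -0.0128, 0.0775]
tcp_rot: [-0.0, 0.673, 0.74, -0.0]
contact_force: [0.3, 1.0, 1.0]
gripper_width: 0.0002
```

Emit:
{"method": "jog_arm", "body": {
  "targets": "0 0 0.02 0 0 0;0 0 0 0 0 0"
}}

```text
time_s: 5.68
eef_pos: [0.4537, -0.0129, 0.077]
tcp_rot: [0.0, 0.673, 0.74, 0.0]
contact_force: [0.1, -0.0, 1.5]
gripper_width: 0.0002
```

Emit:
{"method": "jog_arm", "body": {
  "targets": "0 0 0.02 0 0 0;0 0 0 0 0 0"
}}

```text
time_s: 5.92
eef_pos: [0.4538, -0.013, 0.0767]
tcp_rot: [0.0, 0.673, 0.74, -0.0]
contact_force: [-3.6, 0.0, 8.7]
gripper_width: 0.0002
```

Emit:
{"method": "jog_arm", "body": {
  "targets": "0 0 0.005 0 0 0;0.04 0 0 0 0 0;0.04 0 0 0 0 0;0.04 0 0 0 0 0"
}}

```text
time_s: 6.42
eef_pos: [0.4533, -0.0076, 0.0768]
tcp_rot: [0.001, 0.673, 0.74, -0.001]
contact_force: [-4.2, -2.3, 11.6]
gripper_width: -0.0003
```

Run:
```python
from h import *
c=cap('wrist','w4'); s=c['state'];print(s['eef_pos'],s['contact_force'])
crop('w4',240,60,400,330,3,'c5')
```

```text
[ 0.45333291 -0.00761087  0.07684866] [-4.24459408 -2.2514278  11.55963038]
```

View pics/c5.png

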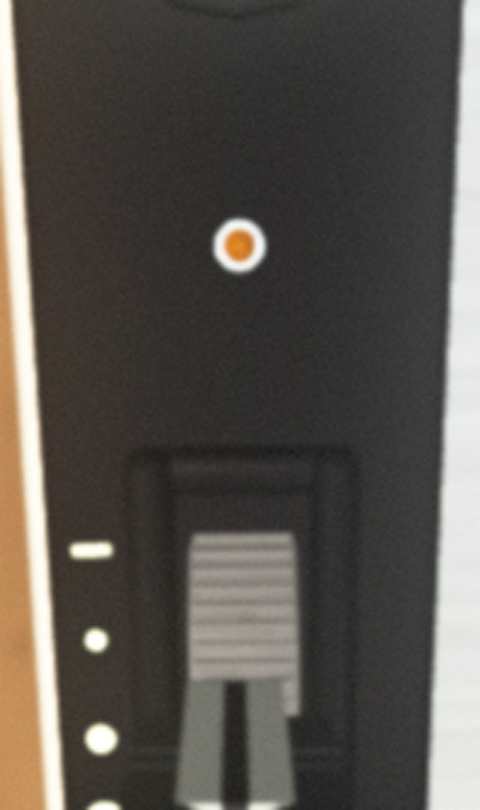

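Emit:
{"method": "jog_arm", "body": {
  "targets": "0.04 0 0 0 0 0;0.04 0 0 0 0 0;0.04 0 0 0 0 0"
}}

```text
time_s: 6.85
eef_pos: [0.4526, -0.0012, 0.0768]
tcp_rot: [0.0, 0.673, 0.74, -0.0]
contact_force: [-5.8, -0.0, 10.9]
gripper_width: -0.0001
```

Emit:
{"method": "jog_arm", "body": {
  "targets": "0.04 0 0 0 0 0;0.04 0 0 0 0 0;0.04 0 0 0 0 0;0 0 0 0 0 0"
}}

```text
time_s: 7.35
eef_pos: [0.452, 0.0046, 0.0767]
tcp_rot: [0.0, 0.673, 0.74, -0.0]
contact_force: [-4.6, -0.2, 10.6]
gripper_width: -0.0
```

Run:
```python
from h import *
c=cap('wrist','w5'); s=c['state'];print(s['eef_pos'],s['contact_force'])
crop('w5',240,60,400,330,3,'c6')
```

```text
[0.4520458  0.00464909 0.07671064] [-4.58974772 -0.24389344 10.60488687]
```

View pics/c6.png

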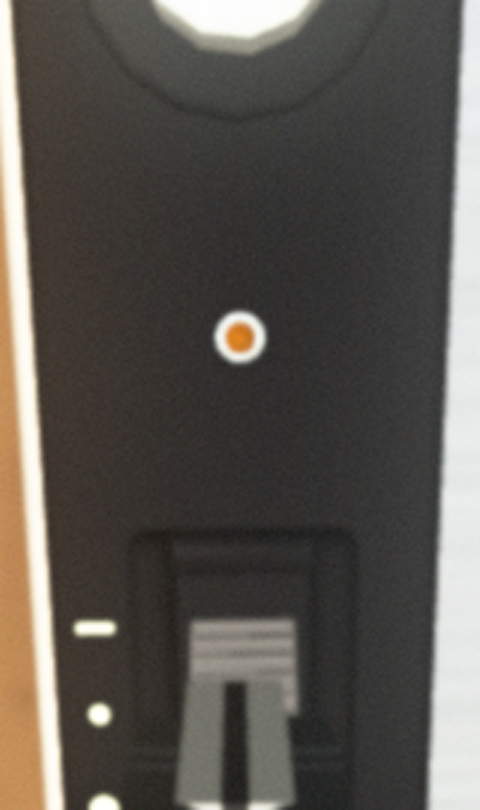

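Emit:
{"method": "jog_arm", "body": {
  "targets": "0 0 -0.05 0 0 0;0 0 -0.2 0 0 0;-0.3 0 -0.6 0 0 0;-0.5 0 -0.8 0 0 0;-0.2 0 -0.5 0 0 0;0 0 0 0 0 0;0 0 0 0 0 0"
}}

```text
time_s: 8.28
eef_pos: [0.4558, -0.0441, 0.182]
tcp_rot: [-0.001, 0.673, 0.74, -0.0]
contact_force: [-0.1, 0.7, -0.1]
gripper_width: -0.0001
```

Run:
```python
from h import *
c=cap('wrist','w6'); s=c['state'];print(s['eef_pos'],s['contact_force'])
u,v=map(int,proj(c,[.454,-.005,.077])); print(u,v); u0=u-50;v0=v-65
crop('w6',u0,v0,u+50,v+55,5,'c7')
yaw=np.radians(5.7); Y=np.array([-np.sin(yaw),np.cos(yaw),0])
for d in (45,15,0,-15,-45):
    t=np.radians(d); P=np.array([.454,-.004,.045])+Y*.032*np.sin(t)+np.array([0,0,.032*np.cos(t)])
    u,v=proj(c,P); print(d,(u-u0)*5,(v-v0)*5)
```

```text
[ 0.45581831 -0.04412171  0.18199344] [-0.08359743  0.74351908 -0.05677037]
321 186
45 250.53315238786013 149.3750578513928
15 251.15397612535645 259.7709108950937
0 251.3198139983271 321.49246615085144
-15 251.36681503956595 379.98066895720683
-45 251.11815655989716 468.18201626462127
```

View pics/c7.png

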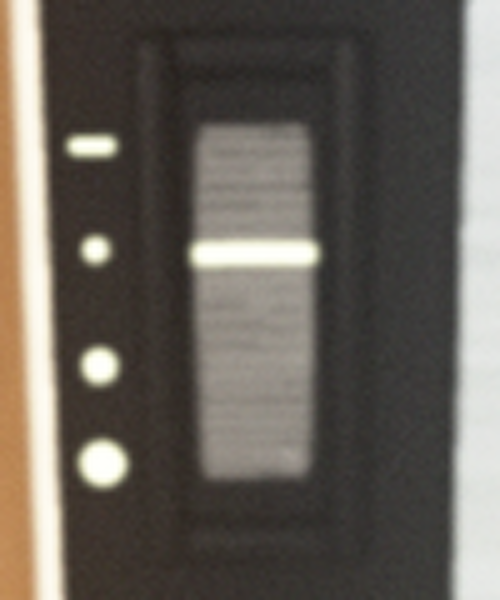

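View pics/w6.png

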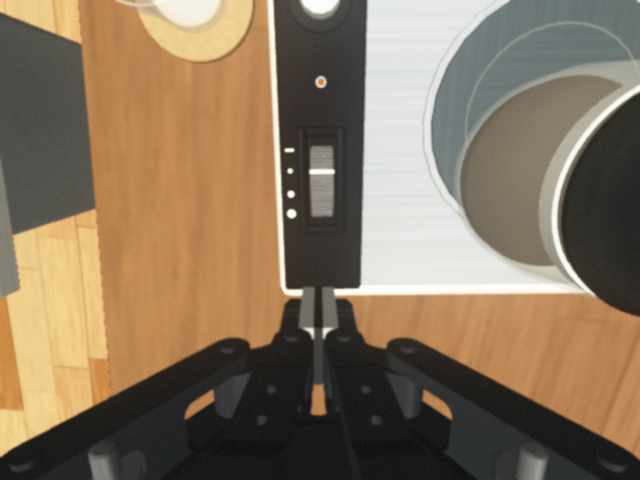

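Emit:
{"method": "jog_arm", "body": {
  "targets": "0.5 0 0 0 0 0;0.8 0 0.2 0 0 0;0.6 0.04 0.3 0 0 0;0.2 0 0.1 0 0 0;0 0 0 0 0 0;0 0 0 0 0 0"
}}

```text
time_s: 9.07
eef_pos: [0.449, 0.0593, 0.1534]
tcp_rot: [0.0, 0.673, 0.74, 0.0]
contact_force: [0.3, 0.4, -0.2]
gripper_width: -0.0
```

Run:
```python
from h import *
c=cap('wrist','w7'); s=c['state'];print(s['eef_pos'],s['contact_force'],proj(c,[.4415,.109,.078]))
```

```text
[0.44895466 0.05929386 0.15336837] [ 0.34939852  0.39560502 -0.20253406] (np.float64(313.5534452386008), np.float64(174.81800877190085))
```

View pics/w7.png

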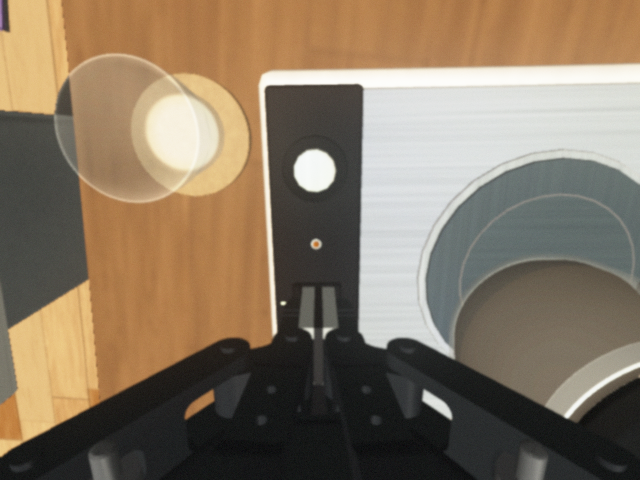

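Run:
```python
from h import *
c=load('w7')
print(pix(c,314.5,171,.078),'glass base',pix(c,178,132,.011),'rim',pix(c,128,128,.099),'rim right',pix(c,201,128,.099))
c=load('w6');
```

```text
[0.44185983 0.11130519 0.078     ] glass base [0.33606955 0.12416229 0.011     ] rim [0.34294285 0.1259986  0.099     ] rim right [0.38073952 0.12969814 0.099     ]
```

Emit:
{"method": "jog_arm", "body": {
  "targets": "0.5 -0.04 0 0 0 0;0.53 0 0.3 0 0 0;0 0 0.6 0 0 0;0 0 0.4 0 0 0;0 0 0.06 0 0 0;0 0 0 0 0 0;0 0 0 0 0 0"
}}

```text
time_s: 10.0
eef_pos: [0.4428, 0.1109, 0.0862]
tcp_rot: [0.001, 0.673, 0.74, 0.001]
contact_force: [-0.5, -0.6, -0.0]
gripper_width: 0.0004
```

Run:
```python
from h import *
c=cap('wrist','w8'); s=c['state'];print(s['eef_pos'],s['contact_force'])
crop('w8',220,180,420,340,4,'c8')
```

```text
[0.44278947 0.11085247 0.08624331] [-0.47238268 -0.62558693 -0.0289707 ]
```

View pics/c8.png

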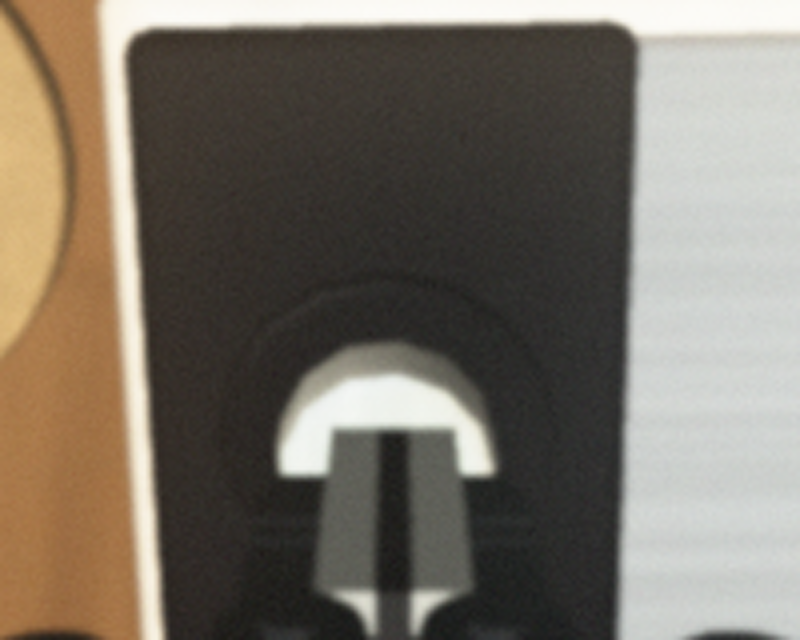

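Emit:
{"method": "jog_arm", "body": {
  "targets": "0 0 0.14 0 0 0;0 0 0.06 0 0 0;0 0 0.04 0 0 0;0 0 0.02 0 0 0;0 0 0 0 0 0"
}}

```text
time_s: 10.68
eef_pos: [0.4421, 0.1111, 0.0724]
tcp_rot: [0.0, 0.673, 0.74, 0.0]
contact_force: [0.6, -0.2, 4.6]
gripper_width: 0.0001
```

Emit:
{"method": "jog_arm", "body": {
  "targets": "0 0 0.02 0 0 0;0 0 0.01 0 0 0;0 0 0 0 0 0"
}}

```text
time_s: 11.05
eef_pos: [0.4422, 0.1111, 0.0719]
tcp_rot: [0.0, 0.673, 0.74, 0.0]
contact_force: [-4.0, -1.0, 14.4]
gripper_width: -0.0
```

Emit:
{"method": "jog_arm", "body": {
  "targets": "0 0 0 0 0 0;0 0 -0.2 0 0 0;0 0 -0.5 0 0 0;-0.5 0 -0.8 0 0 0;-0.8 0 -0.6 0 0 0;-0.8 0 0 0 0 0;0 0 0 0 0 0;0 0 0 0 0 0"
}}

```text
time_s: 12.05
eef_pos: [0.4508, 0.0072, 0.1747]
tcp_rot: [-0.001, 0.673, 0.74, -0.0]
contact_force: [0.2, 0.1, -0.0]
gripper_width: 0.0001
```

Run:
```python
from h import *
c=cap('wrist','w9'); s=c['state'];print(s['time_s'],s['eef_pos'],s['contact_force'])
cap('top','top9')
```

```text
12.05 [0.45081906 0.00724786 0.17469338] [ 0.20753972  0.13494148 -0.00724029]
```

View pics/w9.png

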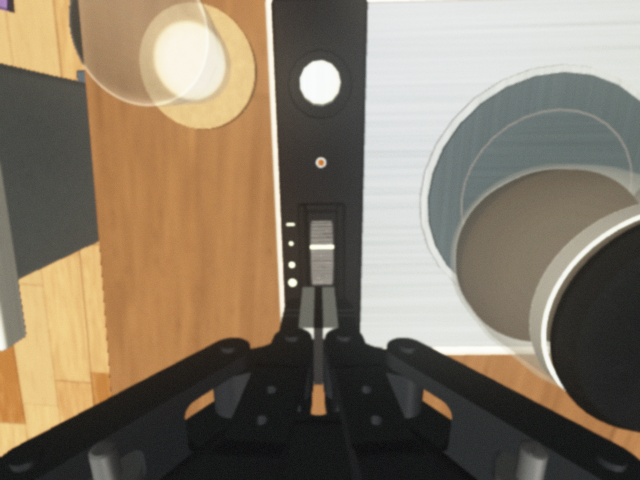

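Run:
```python
from h import *
for t,u,v,su,sv in [('w7',314,171,285,171),('w9',320,82,295,120)]:
    c=load(t); print(t,'button z',pix(c,u,v),'strip z',pix(c,su,sv)[2])
print(manip.close_job())
```

```text
w7 button z [0.44156232 0.11133463 0.07861147] strip z 0.06802709036833865
w9 button z [0.44188396 0.11134972 0.07794715] strip z 0.0662154810695898
the job is handed in; nothing more can be done
None
```

The heat wheel is at the lowest setting and the power button has been pressed and released, in that order. I handed the job in at about 12 s of the 48 s allowed.

- **Heat wheel:** It started at medium. I pressed on the crown with about 11 N and moved the fingertip 17.6 mm to the left. After I lifted off, the white line stood at the smallest dot, and it was still there in the last wrist picture.
- **Power button:** I pressed it until it bottomed out, with the fingertip at z = 71.9 mm and the force rising to 14 N. After release, the depth image put its top back at 78 mm.
- **Other objects:** The arm was clear at the end and the contact force was about zero. The carafe and left glass looked undisturbed in the wrist pictures. I took a last overhead picture but did not check it, so I did not confirm the positions of the kettle, tin, jar, mill and right glass.

The top and wrist cameras disagreed by about 3 mm on where the wheel and button were, which did not affect the result. No other check failed.

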